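# Fit the top disc and hold the spread retaining ring at the spindle groove

## Task

On the small white mixer, put the loose blue disc over the steel spindle, flat on top of the discs already stacked there, and let go of it. Then pick up the orange-handled spreading pliers that carry the brass retaining ring, squeeze them until the ring is fully spread, and from above slide the open ring over the spindle, without forcing it, down to the dark groove just above the blue disc. Finish still holding it there: ring fully spread, level with the groove, centred on the spindle and touching neither spindle nor disc, with all the other things on the bench left where they stand.

Things in the scene. Friction and masses are not known exactly. Their poses are not given: they have to be found in the camera images.
- disc_center (a point): Centre (half-way up) of the loose blue plastic disc, 56 diameter, 10 thick, with a 28 diameter hole through it, 30 g; lies flat on the bench. Grip it across its rim. (Sizes in mm.)
- mixer_seat (a point): On the spindle axis, at the top face of the discs already stacked on the mixer (fixed, also 56 diameter; 88 above the bench), where the underside of the blue disc must rest. z is up. The mixer is a fixed white box 140 x 140 x 70 high; the stacked discs and a flange stand 18 high on it. (Sizes in mm.)
- mixer_groove (a point): On the spindle axis, at mid-height of the dark groove, 106.5 above the bench, 18.5 above mixer_seat. The groove is 9 high and 20.6 in diameter; the steel spindle above and below it is 24 in diameter. (Sizes in mm.)
- mixer_nose (a point): Centre of the flat top end of the spindle, 130 above the bench, with a 1.5 chamfer. (Sizes in mm.)
- pliers_grip (a point): Mid-point between the two orange grips of the pliers, half-way up. Pliers lie flat, z up; x runs along them from grips to ring, y across. Grips: upright slabs 50 long (x), 26 high from the bench up (this point 13 up). Over their outer faces 46 wide here at rest (splayed, 40 at the front to 52 at the rear), 32 and parallel to x when squeezed to the stop. (Sizes in mm.)
- pliers_ring (a point): Middle of the brass ring on the tips of the pliers, 121 ahead (+x) of pliers_grip, 5 lower (8 above the pliers' underside). Ring level, 4 thick, band 5 wide; opening 20 diameter at rest (too small for the spindle), about 30 round this point with the pliers squeezed to the stop. It stays on the tips. (Sizes in mm.)
- pliers_jaw_l (a joint): Opening angle of one jaw of the pliers (the other mirrors it): 0 at rest (ring shut), 0.11 rad at the stop (ring fully spread).
- pliers: The pliers, 165 long, 160 g, balance point about 40 ahead (+x) of pliers_grip; origin under the pivot pin between grips and ring, 65 ahead of pliers_grip, at the underside. A spring pushes the grips apart: 3 N each at rest, 10 N at the stop; gripped with 40 to 60 N they stay at the stop. (Sizes in mm.)
- disc: The blue disc; origin at the centre of its underside. (Sizes in mm.)
- bottle: Bystander to leave alone: reagent bottle, 66 wide, 130 high, blue cap (mm); origin at the centre of its underside.
- jar: Bystander to leave alone: clear jar with white cap, 70 wide, 90 high (mm); origin at the centre of its underside.
- vial_a: Bystander to leave alone: vial with green cap, 28 wide, 50 high (mm); origin at the centre of its underside.
- vial_b: Bystander to leave alone: vial with red cap, 28 wide, 50 high (mm); origin at the centre of its underside.
- tip_box: Bystander to leave alone: blue and green pipette tip box, 80 x 120 x 62 (mm); origin at the centre of its underside.
- tube_rack: Bystander to leave alone: yellow tube rack, 80 x 140 x 45 (mm); origin at the centre of its underside.
- wash_bottle: Bystander to leave alone: white bottle, 60 wide, 120 high (mm); origin at the centre of its underside.

How it is judged:
By the outcome, as a careful person would: the job done as asked, in the order asked, and still so for the second after the job is handed in, while the arm keeps its last pose, push and grip.
It also fails if it takes over 51 s, if anything falls off the work surface, if the arm or the gripper's body presses on something with over 40 N, if the wrist force passes 120 N, or if a joint passes its speed limit or range.

## Robot

A 6-joint arm with a two-finger parallel gripper is mounted at the origin on the work surface. World frame = base frame: x ahead of the robot, y to its left, z up, the work surface at z = 0. Lengths are in m, angles in rad, forces in N, time in s.
With the tool pointing down it reaches from about 0.35 to 0.775 m from the base axis. Payload 7.3 kg.
Tool frame: the origin (TCP) lies at the very end of the fingers, on their centre line; the grasp point (between the pads) lies 19 mm behind it; z points along the fingers, x is the direction in which the jaws open and shut, and the axes are right-handed (so a half turn about z gives the same grasp; the last joint's range is limited). The gripper opens to 92 mm and grips with 3 to 60 N. Pads are 19 mm wide; open, the fingers measure 130 mm over their backs; the gripper's body (75 mm by 190 mm) begins 47 mm behind the grasp point.
Start: joints at [-1.279, 0.342, 1.524, -0, 1.275, -0.146], TCP at [0.223, -0.475, 0.227] pointing down, gripper open.
Joint ranges: [-2.53, 2.53], [-0.77, 2.02], [0.04, 2.7], [-1, 4.14], [0.28, 2.66], [-3.11, 3.11]. Speed limits (rad/s): [2.57, 2.57, 3.14, 3.14, 3.14, 3.14].

## Interface

Orientations are given as [roll, pitch, yaw] about the fixed x, y, z axes, in that order (R = Rz(yaw) Ry(pitch) Rx(roll)).
In Python, from cell import robot, read_camera, nets gives the robot as it stands. The module is installed in compiled form; this text tells all that it offers.
- The arm moves only by the tool carry_out, never from a script. Its arguments are lists of equal length, an entry for each row: "translation": the shift along the tool's x, y, z in m, a list of three; "turn": the turn, a rotation vector about the tool's x, y, z in rad, a list of three; "gripper": the gripper's target within -1 to 1 (shut at 1, half-way at 0, fully open at -1). A call has 1 to 10 rows; each row shifts and turns the commanded pose from where the row before left it, along the tool's axes as they then stand; what a row does not reach is not made up. A row lasts 1/10 s, in which the tool goes at most 50 mm and 8.59 degrees, less where a joint would pass 70% of its speed; a pose out of reach is approached as far as the arm can. A call with a gripper value outside its range is refused whole. The fingers move at their own pace and stop on an object; "squeeze" is the grip in N (left out, the last holds). Time passes only in rows, so rows that do not move let the fingers close. It gives the time, the measured TCP pose, the force and the opening at its end, in the units of the state.
- robot.observe(): the state, without advancing time (a new reading comes with each control period).
- read_camera(name): name is "scene" or "side" or "wrist"; returns a dict with "img" (420x560x3 uint8, red, green, blue), "fx", "fy", "cx", "cy" (pixels), "world_from_camera" (4x4, takes a point from camera to world coordinates). Camera axes: x right, y down, z forward; pixel columns grow to the right and rows downward; lengths in m; the calibration is good to about 2 mm. A picture is of the moment at which its call begins. There is no depth.
- robot.hand_in(): hands the job in, once; it reports no verdict.
Trained networks look in a picture, given as the dict that the camera call returned (one of the last four; its "shot" number tells which), for a name from the list of things; names that differ only in an ending like _2 or _b are one class to them, and where a whole thing is asked for, a point or a joint stands for the part that bears it (a point fixed in the world has none). Each returns a list of dicts, best first, with "score" (0 to 1); they miss things now and then, are a little off and sometimes report something else, mostly with a low value. They report only what shows in the picture. A call takes as long as a camera call.
- nets.regions_of(picture, name): "region" (420x560 bool, what is visible of it) and "pixel" ([column, row] in pixels, amid what is visible of it).
- nets.tip_of(picture, name): "pixel" ([column, row] in pixels: a listed point, or the origin of a listed thing).
The state is a dict: "time": time; "qpos": joint angles; "qvel": joint speeds; "joint_efforts": joint torques, N m; "tool_pos": TCP position; "tool_rot": TCP orientation; "contact_force": force on the tool from outside, world axes, zero at the start; "torque": the same for the moment, N m; "opening": finger opening in m.
Only numpy, scipy, OpenCV 4.12 (cv2) and the standard library are available. Lean on these libraries where they do the work, as an engineer would, in place of code of your own. Each camera call takes 0.05 s, during which the arm holds its last target. There are 200 camera calls.

## Working session

There is one attempt and no reset: what is moved stays moved. The work goes in short steps, Python scripts to look and compute and a tool call to move; the robot and the scene stay as the last step left them, time stands still between calls to the robot, and variables do not carry over. Pictures are saved under pics/ and viewed, about 8 in all and at most 12, crops included, and the job is handed in when it is done.

Besides the shell and the picture viewer there is one more tool, called after "Call:" as name(argument=value, ...), one argument or row to a line, values as JSON. carry_out: Moves the arm, as the interface text tells. Its arguments: {"type":"object","properties":{"translation":{"type":"array","items":{"type":"array","items":{"type":"number"}}},"turn":{"type":"array","items":{"type":"array","items":{"type":"number"}}},"gripper":{"type":"array","items":{"type":"number"}},"squeeze":{"type":"number"}},"required":["translation","turn","gripper"]}

```bash
mkdir -p pics; cat > h.py <<'E'
import numpy as np, cv2
from scipy.spatial.transform import Rotation as R
from cell import robot, read_camera, nets
def ray(p,px):
    T=np.array(p["world_from_camera"]); d=np.array([(px[0]-p["cx"])/p["fx"],(px[1]-p["cy"])/p["fy"],1.])
    return T[:3,3],T[:3,:3]@d
def atz(p,px,z):
    o,d=ray(p,px); return o+d*(z-o[2])/d[2]
def proj(p,X):
    T=np.linalg.inv(np.array(p["world_from_camera"])); c=T[:3,:3]@np.asarray(X)+T[:3,3]
    return [p["fx"]*c[0]/c[2]+p["cx"],p["fy"]*c[1]/c[2]+p["cy"]]
def save(p,n,crop=None,k=1):
    im=p["img"]
    if crop: im=im[crop[1]:crop[3],crop[0]:crop[2]]
    cv2.imwrite("pics/"+n,cv2.resize(im[:,:,::-1],None,fx=k,fy=k,interpolation=cv2.INTER_CUBIC))
E
python3 - <<'E'
from h import *
np.set_printoptions(precision=4,suppress=True)
s=robot.observe(); print(s["time"],s["tool_pos"],s["tool_rot"],s["opening"],s["contact_force"])
Z=dict(disc_center=.005,mixer_seat=.088,mixer_groove=.1065,mixer_nose=.13,pliers_grip=.013,pliers_ring=.008,pliers=0,bottle=0,jar=0,vial_a=0,tip_box=0,tube_rack=0,wash_bottle=0)
a=[]
for c in ("scene","side"):
    p=read_camera(c); a.append(p["img"]); print(c,p["world_from_camera"][:3,3] if hasattr(p["world_from_camera"],'shape') else p["world_from_camera"],p["fx"])
    for n,z in Z.items():
        for t in nets.tip_of(p,n)[:2]: print(c,n,round(t["score"],2),np.round(t["pixel"],1),atz(p,t["pixel"],z))
cv2.imwrite("pics/a.png",cv2.resize(np.vstack(a),(560,840))[:,:,::-1][:, :]) 
cv2.imwrite("pics/a.png",cv2.resize(np.hstack(a),(800,300),interpolation=cv2.INTER_AREA)[:,:,::-1])
cv2.imwrite("pics/scene0.png",a[0][:,:,::-1])
E
```

```text
0.0 [ 0.2225 -0.4751  0.226 ] [-3.1414  0.0015 -1.133 ] 0.0917736364677699 [ 0.2307  0.2965 -0.0555]
scene [ 1.7234 -0.1269  0.9763] 535.2066152445542
scene disc_center 0.5 [321.9 220.9] [0.5653 0.2228 0.005 ]
scene mixer_seat 0.87 [243.9 212. ] [ 0.5878 -0.0042  0.088 ]
scene mixer_groove 0.65 [244.7 205.9] [ 0.5855 -0.001   0.1065]
scene pliers_grip 0.92 [170.8 227.5] [ 0.5237 -0.2059  0.013 ]
scene pliers_ring 0.83 [148.9 253. ] [ 0.6147 -0.2671  0.008 ]
scene pliers 0.65 [157.7 242. ] [ 0.5643 -0.2444  0.    ]
scene bottle 0.89 [293.3 278.8] [0.7738 0.0937 0.    ]
scene jar 0.9 [253.5 284.2] [ 0.7736 -0.0089  0.    ]
scene vial_a 0.42 [255.9 195.5] [ 0.4001  0.0557 -0.    ]
scene tip_box 0.7 [157.3 285.7] [ 0.7333 -0.2473  0.    ]
scene tube_rack 0.65 [363.7 251.3] [0.7076 0.3029 0.    ]
scene tube_rack 0.17 [237.1 200.4] [ 0.4143 -0.0045  0.    ]
scene wash_bottle 0.6 [407.3 225.7] [0.6266 0.46   0.    ]
side [ 0.5396 -0.645   0.863 ] 505.6135114587637
side disc_center 0.77 [274.7 193.2] [0.5584 0.2347 0.005 ]
side mixer_seat 0.72 [297.5 247.6] [ 0.5949 -0.0075  0.088 ]
side mix
[... 216 characters left out ...]
5057 -0.2075  0.013 ]
side pliers_ring 0.75 [321.8 391.2] [ 0.6185 -0.2675  0.008 ]
side pliers 0.91 [293.1 379. ] [ 0.5704 -0.2385  0.    ]
side pliers 0.18 [275. 196.] [0.5588 0.2301 0.    ]
side bottle 0.96 [371.5 231.7] [0.7717 0.1005 0.    ]
side bottle 0.59 [294.4 379.3] [ 0.5727 -0.2392  0.    ]
side jar 0.55 [382.1 273.2] [ 0.7735 -0.0161  0.    ]
side vial_a 0.64 [202.3 254.4] [ 0.3918  0.059  -0.    ]
side vial_a 0.5 [213.3 292.6] [ 0.4199 -0.0432  0.    ]
side tip_box 0.68 [380.  384.2] [ 0.7236 -0.2571  0.    ]
side tube_rack 0.76 [333.7 176.6] [0.7094 0.2895 0.    ]
side wash_bottle 0.83 [291.8 137.2] [0.615 0.456 0.   ]
side wash_bottle 0.37 [273.7 196.5] [0.5556 0.2286 0.    ]
```

View pics/a.png

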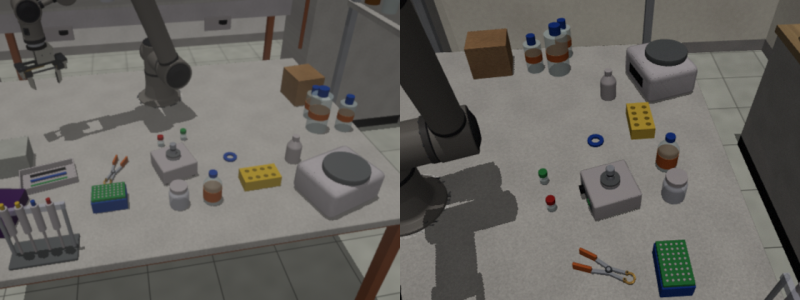

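Call:
carry_out(
  translation=[
    [-0.025,-0.03,0],
    [-0.025,-0.03,0],
    [-0.025,-0.03,0],
    [-0.025,-0.03,0],
    [-0.025,-0.03,0],
    [-0.025,-0.03,0],
    [-0.025,-0.03,0],
    [-0.025,-0.03,0],
    [-0.025,-0.03,0],
    [-0.025,-0.03,0],
  ],
  turn=[
    [0,0,0],
    [0,0,0],
    [0,0,0],
    [0,0,0],
    [0,0,0],
    [0,0,0],
    [0,0,0],
    [0,0,0],
    [0,0,0],
    [0,0,0],
  ],
  gripper=[-1,-1,-1,-1,-1,-1,-1,-1,-1,-1],
)

```text
time: 2.4
tool_pos: [0.3888, -0.1204, 0.227]
tool_rot: [-3.141, -0.001, -1.133]
contact_force: [0.5, -1.8, 0.4]
opening: 0.0917
```

Call:
carry_out(
  translation=[
    [-0.025,-0.03,0],
    [-0.025,-0.03,0],
    [-0.025,-0.03,0],
    [-0.025,-0.03,0],
    [-0.025,-0.03,0],
    [-0.025,-0.03,0.01],
    [-0.025,-0.03,0.015],
    [-0.025,-0.03,0.015],
    [-0.02,-0.03,0.015],
    [-0.02,-0.03,0.015],
  ],
  turn=[
    [0,0,0],
    [0,0,0],
    [0,0,0],
    [0,0,0],
    [0,0,0],
    [0,0,0],
    [0,0,0],
    [0,0,0],
    [0,0,0],
    [0,0,0],
  ],
  gripper=[-1,-1,-1,-1,-1,-1,-1,-1,-1,-1],
)

```text
time: 3.4
tool_pos: [0.5588, 0.2243, 0.156]
tool_rot: [-3.142, -0.0, -1.132]
contact_force: [1.4, -0.1, 0.9]
opening: 0.092
```

```bash
python3 - <<'E'
from h import *
np.set_printoptions(precision=4,suppress=True)
s=robot.observe(); print(s["time"],s["tool_pos"],s["tool_rot"],s["qpos"])
p=read_camera("wrist"); print(np.array(p["world_from_camera"]),p["fx"])
for n,z in dict(disc_center=.005,disc=0).items():
    for t in nets.tip_of(p,n)[:2]: print(n,t["score"],t["pixel"],atz(p,t["pixel"],z))
for t in nets.regions_of(p,"disc")[:1]:
    m=t["region"].astype(np.uint8); c=cv2.findContours(m,0,1)[0]; c=max(c,key=cv2.contourArea)
    P=np.array([atz(p,q[0],.010)[:2] for q in c],np.float32); print(t["score"],cv2.minEnclosingCircle(P),P.mean(0))
save(p,"w1.png")
E
```

```text
3.4 [0.5588 0.2243 0.156 ] [-3.1415 -0.0002 -1.1325] [ 0.2545  0.542   1.4043 -0.0002  1.1953  1.3871]
[[ 0.4227 -0.8738 -0.2404  0.6225]
 [-0.9063 -0.4074 -0.1126  0.2549]
 [ 0.0005  0.2654 -0.9641  0.3132]
 [ 0.      0.      0.      1.    ]] 326.7490710000967
disc_center 0.71 [278.2, 199.0] [0.5528 0.2281 0.005 ]
disc 0.56 [281.8, 197.0] [0.555  0.2253 0.    ]
0.61 ((0.5544474124908447, 0.22731627523899078), 0.028721315786242485) [0.555  0.2275]
```

View pics/w1.png

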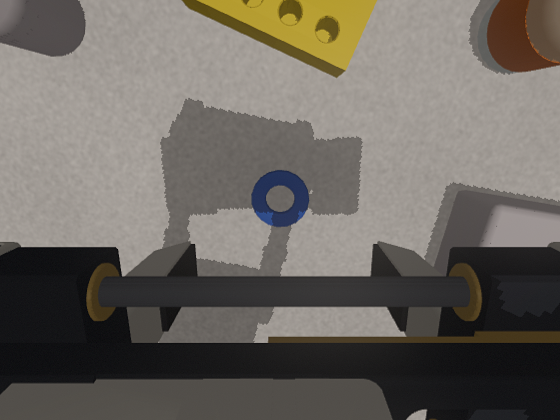

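Call:
carry_out(
  translation=[
    [-0.0045,0.0026,0.01],
    [0,0,0.03],
    [0,0,0.03],
    [0,0,0.03],
    [0,0,0.03],
    [0,0,0.015],
    [0,0,0.008],
    [0,0,0],
    [0,0,0],
    [0,0,0],
  ],
  turn=[
    [0,0,0],
    [0,0,0],
    [0,0,0],
    [0,0,0],
    [0,0,0],
    [0,0,0],
    [0,0,0],
    [0,0,0],
    [0,0,0],
    [0,0,0],
  ],
  gripper=[-1,-1,-1,-1,-1,-1,-1,-0.3,0.4,0.7],
  squeeze=15,
)

```text
time: 4.6
tool_pos: [0.5548, 0.2257, 0.005]
tool_rot: [-3.139, -0.001, -1.133]
contact_force: [0.6, 0.5, -0.1]
opening: 0.0721
```

Call:
carry_out(
  translation=[
    [0,0,0],
    [0,0,0],
    [0,0,0],
    [0,0,-0.02],
    [0,0,-0.04],
    [0,0,-0.04],
    [0,0,-0.04],
    [0,0,-0.01],
  ],
  turn=[
    [0,0,0],
    [0,0,0],
    [0,0,0],
    [0,0,0],
    [0,0,0],
    [0,0,0],
    [0,0,0],
    [0,0,0],
  ],
  gripper=[1,1,1,1,1,1,1,1],
)

```text
time: 5.4
tool_pos: [0.5562, 0.2263, 0.1588]
tool_rot: [-3.133, -0.002, -1.133]
contact_force: [0.7, 0.1, -0.6]
opening: 0.0541
```

Call:
carry_out(
  translation=[
    [0.025,0.013,-0.01],
    [0.035,0.018,-0.01],
    [0.035,0.018,0],
    [0.035,0.018,0],
    [0.035,0.018,0],
    [0.035,0.02,0],
    [0.025,0.015,0],
    [0,0,0],
    [0,0,0],
  ],
  turn=[
    [0,0,0],
    [0,0,0],
    [0,0,0],
    [0,0,0],
    [0,0,0],
    [0,0,0],
    [0,0,0],
    [0,0,0],
    [0,0,0],
  ],
  gripper=[1,1,1,1,1,1,1,1,1],
)

```text
time: 6.3
tool_pos: [0.5404, -0.0292, 0.1732]
tool_rot: [3.141, 0.001, -1.135]
contact_force: [-0.2, 0.1, -0.1]
opening: 0.0544
```

```bash
python3 - <<'E'
from h import *
np.set_printoptions(precision=4,suppress=True)
s=robot.observe(); print(s["time"],s["tool_pos"],s["tool_rot"],s["opening"])
p=read_camera("wrist"); tcp=np.array(s["tool_pos"])
for n,z in dict(mixer_nose=.13,mixer_groove=.1065,mixer_seat=.088,disc_center=tcp[2]+.002).items():
    for t in nets.tip_of(p,n)[:2]: print(n,t["score"],t["pixel"],atz(p,t["pixel"],z))
for t in nets.regions_of(p,"disc")[:2]: print("disc",t["score"],t["pixel"],t["region"].sum())
print("tcp px",proj(p,tcp))
save(p,"w2.png")
E
```

```text
6.3 [ 0.5404 -0.0292  0.1732] [ 3.1409  0.0009 -1.1346] 0.05439320501299125
mixer_nose 0.91 [284.4, 153.6] [ 0.5862 -0.0077  0.13  ]
mixer_groove 0.59 [285.3, 146.6] [ 0.5885 -0.0073  0.1065]
mixer_seat 0.9 [284.9, 146.6] [ 0.5871 -0.0077  0.088 ]
disc 0.92 [283.8, 237.2] 4633
tcp px [np.float64(285.0718205508858), np.float64(260.08839698298107)]
```

View pics/w2.png

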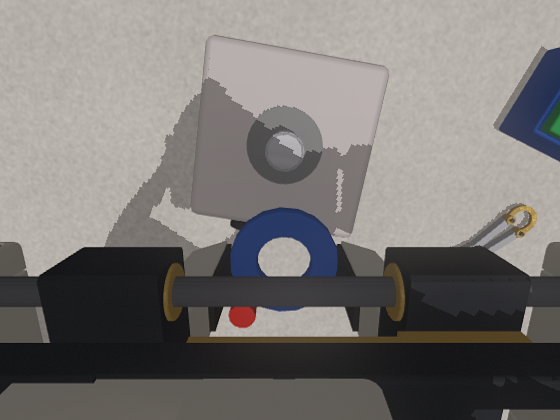

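```bash
python3 - <<'E'
from h import *
from scipy.optimize import least_squares
np.set_printoptions(precision=4,suppress=True)
p=read_camera("wrist"); s=robot.observe(); tcp=np.array(s["tool_pos"])
hsv=cv2.cvtColor(p["img"],cv2.COLOR_RGB2HSV); m=cv2.inRange(hsv,(105,110,40),(130,255,255)); m[:,:220]=0;m[:,350:]=0
cs=cv2.findContours(m,0,1)[0]; c=max(cs,key=cv2.contourArea)[:,0]
c=c[(c[:,1]<270)]
for dz in (.004,.006,.008):
    P=np.array([atz(p,q,tcp[2]+dz)[:2] for q in c])
    f=least_squares(lambda v:np.hypot(*(P-v[:2]).T)-v[2],[*P.mean(0),.028],loss="soft_l1",f_scale=.001).x
    print(dz,f,f[:2]-tcp[:2])
g=cv2.GaussianBlur(cv2.cvtColor(p["img"],cv2.COLOR_RGB2GRAY),(3,3),0).astype(float)
# radial-gradient circle search for each feature
gx,gy=cv2.Sobel(g,6,1,0),cv2.Sobel(g,6,0,1); G=np.hypot(gx,gy).clip(0,120).astype(np.float32)
a=np.linspace(0,2*np.pi,90)
def sc(v,z,r):
    q=np.array([proj(p,[v[0]+r*np.cos(t),v[1]+r*np.sin(t),z]) for t in a],np.float32)
    return cv2.remap(G,q[:,0],q[:,1],1).mean()
for nm,z,r in (("nose",.1285,.012),("nosetop",.13,.0105),("seat",.088,.028)):
    b=max((sc((x,y),z,r),x,y) for x in np.arange(.580,.595,.0005) for y in np.arange(-.015,.0,.0005)); print(nm,b)
E
```

```text
0.004 [ 0.5436 -0.0258  0.0253] [0.0029 0.0023]
0.006 [ 0.5444 -0.0254  0.025 ] [0.0037 0.0027]
0.008 [ 0.5452 -0.0251  0.0247] [0.0045 0.0031]
nose (np.float32(73.004105), np.float64(0.5874999999999991), np.float64(-0.006999999999999992))
nosetop (np.float32(66.041794), np.float64(0.5869999999999992), np.float64(-0.006999999999999992))
seat (np.float32(110.94455), np.float64(0.5874999999999991), np.float64(-0.006999999999999992))
```

```bash
python3 - <<'E'
from h import *
p=read_camera("wrist"); s=robot.observe(); tcp=np.array(s["tool_pos"])
B=p["img"].astype(float); g=cv2.GaussianBlur(B[:,:,2]-B[:,:,0],(3,3),0)
G=np.hypot(cv2.Sobel(g,6,1,0),cv2.Sobel(g,6,0,1)).clip(0,150).astype(np.float32)
a=np.linspace(0,2*np.pi,120)
for dz in (.004,.006,.008):
  for r,nm in ((.028,"out"),(.014,"hole")):
    def sc(x,y):
        q=np.array([proj(p,[x+r*np.cos(t),y+r*np.sin(t),tcp[2]+dz]) for t in a],np.float32)
        q=q[q[:,1]<272]
        return cv2.remap(G,q[:,0],q[:,1],1).mean()
    b=max((sc(tcp[0]+x,tcp[1]+y),x,y) for x in np.arange(-.008,.0085,.0005) for y in np.arange(-.008,.0085,.0005)); print(dz,nm,[float(round(v,4)) for v in b])
q=tcp+[0,0,.01]; print(tcp)
E
```

```text
0.004 out [107.4655990600586, 0.001, 0.0015]
0.004 hole [127.0248031616211, 0.0, 0.001]
0.006 out [93.3501968383789, 0.0015, 0.001]
0.006 hole [123.47209930419922, 0.0005, 0.0015]
0.008 out [88.04429626464844, 0.0015, 0.003]
0.008 hole [119.55840301513672, 0.0015, 0.0015]
[ 0.54074643 -0.0283194   0.17367813]
```

Call:
carry_out(
  translation=[
    [0,-0.02,0],
    [0.0012,-0.02,0.005],
    [0,-0.01,0.01],
    [0,0,0.016],
    [0,0,0],
    [0,0,0],
  ],
  turn=[
    [0,0,0],
    [0,0,0],
    [0,0,0],
    [0,0,0],
    [0,0,0],
    [0,0,0],
  ],
  gripper=[1,1,1,1,1,1],
)

```text
time: 7.3
tool_pos: [0.586, -0.0088, 0.1423]
tool_rot: [3.14, 0.001, -1.133]
contact_force: [0.9, 0.1, 0.1]
opening: 0.0541
```

```bash
python3 - <<'E'
from h import *
p=read_camera("wrist"); s=robot.observe(); tcp=np.array(s["tool_pos"]); print(s["time"],tcp,s["tool_rot"])
S=[.5873,-.007]
print("hole c",proj(p,[tcp[0]+.0007,tcp[1]+.0012,tcp[2]+.006]),"nose",proj(p,[*S,.13]))
q=read_camera("side"); x,y=map(int,proj(q,[*S,.13])); 
a=cv2.resize(p["img"][170:350,180:400],(660,540)) if 0 else p["img"][190:330,200:380]
a=cv2.resize(a,(400,311),interpolation=cv2.INTER_CUBIC)
b=cv2.resize(q["img"][y-35:y+35,x-45:x+45],(400,311),interpolation=cv2.INTER_CUBIC)
cv2.imwrite("pics/w3.png",np.hstack([a,b])[:,:,::-1])
E
```

```text
7.35 [ 0.58641178 -0.00894928  0.14295475] [ 3.14151241e+00 -1.02745095e-04 -1.13299793e+00]
hole c [np.float64(284.1873014020798), np.float64(262.9304453482324)] nose [np.float64(283.067288091282), np.float64(247.6241557856489)]
```

View pics/w3.png

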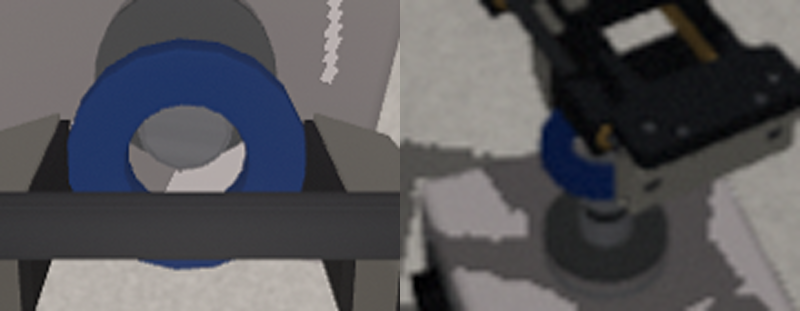

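Call:
carry_out(
  translation=[
    [-0.0005,-0.0004,0.002],
    [0,0,0.004],
    [0,0,0.005],
    [0,0,0.005],
    [0,0,0.005],
    [0,0,0],
  ],
  turn=[
    [0,0,0],
    [0,0,0],
    [0,0,0],
    [0,0,0],
    [0,0,0],
    [0,0,0],
  ],
  gripper=[1,1,1,1,1,1],
)

```text
time: 8.0
tool_pos: [0.5861, -0.0083, 0.1207]
tool_rot: [3.14, 0.001, -1.133]
contact_force: [-0.5, -1.0, 0.1]
opening: 0.0546
```

Call:
carry_out(
  translation=[
    [0,0,0.008],
    [0,0,0.008],
    [0,0,0.006],
    [0,0,0.002],
    [0,0,0.002],
    [0,0,0],
  ],
  turn=[
    [0,0,0],
    [0,0,0],
    [0,0,0],
    [0,0,0],
    [0,0,0],
    [0,0,0],
  ],
  gripper=[1,1,1,1,1,1],
)

```text
time: 8.6
tool_pos: [0.5867, -0.0083, 0.0955]
tool_rot: [3.141, -0.0, -1.133]
contact_force: [0.9, 0.2, -0.1]
opening: 0.0542
```

Call:
carry_out(
  translation=[
    [0,0,0.001],
    [0,0,0.001],
    [0,0,0.001],
    [0,0,0.0005],
    [0,0,0],
  ],
  turn=[
    [0,0,0],
    [0,0,0],
    [0,0,0],
    [0,0,0],
    [0,0,0],
  ],
  gripper=[1,1,1,1,1],
)

```text
time: 9.1
tool_pos: [0.5867, -0.0083, 0.0923]
tool_rot: [-3.141, -0.0, -1.133]
contact_force: [-0.8, 1.5, -0.3]
opening: 0.0543
```

Call:
carry_out(
  translation=[
    [0,0,0.0007],
    [0,0,0.0007],
    [0,0,0],
  ],
  turn=[
    [0,0,0],
    [0,0,0],
    [0,0,0],
  ],
  gripper=[1,1,1],
)

```text
time: 9.4
tool_pos: [0.5867, -0.0083, 0.0922]
tool_rot: [-3.141, -0.001, -1.133]
contact_force: [-3.6, 0.4, 9.9]
opening: 0.0546
```

Call:
carry_out(
  translation=[
    [0,0,-0.0007],
    [0,0,0],
    [0,0,0],
    [0,0,0],
    [0,0,0],
    [0,0,-0.02],
    [0,0,-0.04],
    [0,0,-0.04],
    [0,0.03,-0.02],
    [0,0.04,0],
  ],
  turn=[
    [0,0,0],
    [0,0,0],
    [0,0,0],
    [0,0,0],
    [0,0,0],
    [0,0,0],
    [0,0,0],
    [0,0,0],
    [0,0,0],
    [0,0,0],
  ],
  gripper=[1,0,-1,-1,-1,-1,-1,-1,-1,-1],
)

```text
time: 10.4
tool_pos: [0.5251, -0.0383, 0.2144]
tool_rot: [-3.136, -0.004, -1.132]
contact_force: [0.2, -0.4, -1.0]
opening: 0.0921
```

```bash
cat >> h.py <<'E'
def circ(p,G,z,r,c,w=.008,st=.0005,n=90):
    a=np.linspace(0,2*np.pi,n)
    def sc(x,y):
        q=np.array([proj(p,[x+r*np.cos(t),y+r*np.sin(t),z]) for t in a],np.float32)
        return float(cv2.remap(G,q[:,0],q[:,1],1).mean())
    return [round(float(v),4) for v in max((sc(c[0]+x,c[1]+y),c[0]+x,c[1]+y) for x in np.arange(-w,w+st/2,st) for y in np.arange(-w,w+st/2,st))]
def grad(g,clip=120):
    g=cv2.GaussianBlur(g.astype(float),(3,3),0); return np.hypot(cv2.Sobel(g,6,1,0),cv2.Sobel(g,6,0,1)).clip(0,clip).astype(np.float32)
E
python3 - <<'E'
from h import *
np.set_printoptions(precision=4,suppress=True)
p=read_camera("wrist"); s=robot.observe(); tcp=np.array(s["tool_pos"]); print(s["time"],tcp,s["opening"])
B=p["img"].astype(float); Gb=grad(B[:,:,2]-B[:,:,0]); Gg=grad(B.mean(2))
S=(.5873,-.007)
for z in (.098,.104): print("disc",z,circ(p,Gb,z,.028,S),circ(p,Gb,z,.014,S))
print("nose",circ(p,Gg,.1285,.012,S))
q=read_camera("side")
for n,z in (("pliers_grip",.013),("pliers_ring",.008),("mixer_groove",.1065),("disc",.088)):
    for t in nets.tip_of(q,n)[:1]: print(n,t["score"],atz(q,t["pixel"],z))
x,y=map(int,proj(q,[*S,.1]))
a=cv2.resize(p["img"][:,:],(440,330)); b=cv2.resize(q["img"][y-35:y+35,x-35:x+35],(330,330),interpolation=cv2.INTER_CUBIC)
cv2.imwrite("pics/w4.png",np.hstack([a,b])[:,:,::-1])
E
```

```text
10.45 [ 0.5175 -0.0396  0.212 ] 0.09171181049431396
disc 0.098 [109.5093, 0.5863, -0.008] [119.7819, 0.5868, -0.0075]
disc 0.104 [67.186, 0.5858, -0.008] [118.3221, 0.5868, -0.008]
nose [115.8115, 0.5868, -0.0075]
pliers_grip 0.83 [ 0.5021 -0.2047  0.013 ]
pliers_ring 0.82 [ 0.6198 -0.265   0.008 ]
mixer_groove 0.58 [ 0.5855 -0.0195  0.1065]
disc 0.58 [ 0.5917 -0.0099  0.088 ]
```

View pics/w4.png

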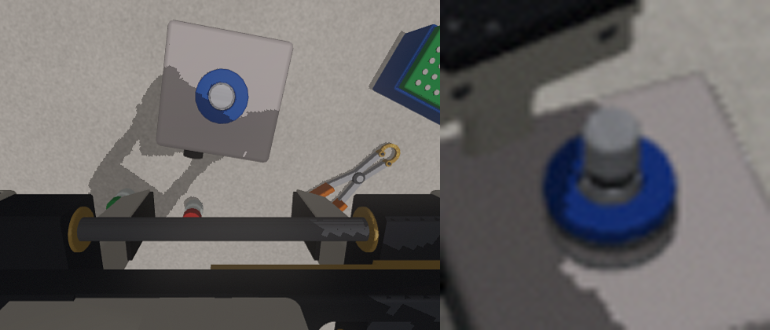

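Call:
carry_out(
  translation=[
    [0.03,0.0155,0],
    [0.03,0.0155,0],
    [0.03,0.0155,0],
    [0.03,0.0155,0],
    [0.027,0.015,0],
  ],
  turn=[
    [0,0,0],
    [0,0,0],
    [0,0,0],
    [0,0,0],
    [0,0,0],
  ],
  gripper=[-1,-1,-1,-1,-1],
)

```text
time: 11.2
tool_pos: [0.5167, -0.2051, 0.2109]
tool_rot: [3.142, 0.0, -1.132]
contact_force: [0.9, 0.3, 0.4]
opening: 0.0915
```

Call:
carry_out(
  translation=[
    [0,0,0],
    [0,0,0],
    [0,0,0],
    [0,0,0],
    [0,0,0],
    [0,0,0],
    [0,0,0],
    [0,0,0],
  ],
  turn=[
    [0,0,0.133],
    [0,0,0.133],
    [0,0,0.133],
    [0,0,0.133],
    [0,0,0.133],
    [0,0,0.133],
    [0,0,0.132],
    [0,0,0],
  ],
  gripper=[-1,-1,-1,-1,-1,-1,-1,-1],
)

```text
time: 12.0
tool_pos: [0.5167, -0.2036, 0.2109]
tool_rot: [3.141, 0.0, -2.063]
contact_force: [0.1, -0.8, -0.5]
opening: 0.0915
```

```bash
python3 - <<'E'
from h import *
np.set_printoptions(precision=4,suppress=True)
p=read_camera("wrist"); s=robot.observe(); print(s["time"],s["tool_pos"],s["tool_rot"])
for n,z in dict(pliers_grip=.013,pliers_ring=.008,pliers=0).items():
    for t in nets.tip_of(p,n)[:2]: print(n,t["score"],t["pixel"],atz(p,t["pixel"],z))
save(p,"w5.png"); np.save("p5.npy",p,allow_pickle=True)
E
```

```text
12.05 [ 0.5166 -0.2036  0.2109] [ 3.1411  0.0001 -2.0595]
pliers_grip 0.55 [295.7, 185.8] [ 0.51   -0.2152  0.013 ]
pliers_ring 0.65 [284.6, 72.1] [ 0.6192 -0.2601  0.008 ]
pliers 0.94 [290.2, 128.6] [ 0.5666 -0.2387  0.    ]
```

View pics/w5.png

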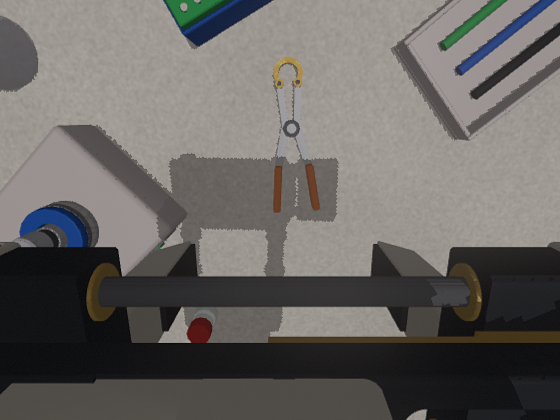

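```bash
python3 - <<'E'
from h import *
np.set_printoptions(precision=4,suppress=True)
p=np.load("p5.npy",allow_pickle=True).item()
print("mixer corner",atz(p,(186,213),.07))
B=p["img"].astype(float); G=grad(B[:,:,0]-B[:,:,2])
for z in (.008,.010): print("ring",circ(p,G,z,.015,(.619,-.262)),circ(p,G,z,.010,(.619,-.262)))
hsv=cv2.cvtColor(p["img"],cv2.COLOR_RGB2HSV); m=cv2.inRange(hsv,(0,120,40),(14,255,255)); m[:140]=0; m[225:]=0;m[:,:255]=0;m[:,340:]=0
n,l,st,ce=cv2.connectedComponentsWithStats(m)
C=[]
for i in range(1,n):
    if st[i,4]>50:
        w=atz(p,ce[i],.022); C.append(w); 
        pts=np.argwhere(l==i)[:,::-1].astype(float); P=np.array([atz(p,q,.022)[:2] for q in pts]); u=np.linalg.svd(P-P.mean(0))[2][0]; u*=np.sign(u[0])
        print(st[i],ce[i],w,"dir",np.arctan2(u[1],u[0]))
g=np.mean(C,0); print("grip",g)
E
```

```text
mixer corner [ 0.5472 -0.1148  0.07  ]
ring [105.5116, 0.618, -0.263] [105.9523, 0.6175, -0.2625]
ring [105.4637, 0.6175, -0.263] [105.8488, 0.6175, -0.2625]
[306 164  14  46 332] [312.2169 186.3494] [ 0.5028 -0.2311  0.022 ] dir -0.3111212664092964
[274 166   8  46 313] [277.3003 188.3291] [ 0.5187 -0.197   0.022 ] dir -0.5380104904379193
grip [ 0.5107 -0.214   0.022 ]
```

Call:
carry_out(
  translation=[
    [0,0,0],
    [0.012,0.0035,0.02],
    [0,0,0.035],
    [0,0,0.035],
    [0,0,0.035],
    [0,0,0.035],
    [0,0,0.025],
    [0,0,0.015],
    [0,0,0.004],
    [0,0,0],
  ],
  turn=[
    [0,0,-0.064],
    [0,0,0],
    [0,0,0],
    [0,0,0],
    [0,0,0],
    [0,0,0],
    [0,0,0],
    [0,0,0],
    [0,0,0],
    [0,0,0],
  ],
  gripper=[-1,-1,-1,-1,-1,-1,-1,-1,-1,-1],
)

```text
time: 13.2
tool_pos: [0.5077, -0.2132, 0.0072]
tool_rot: [3.141, 0.0, -1.998]
contact_force: [-0.6, 0.2, 0.4]
opening: 0.0916
```

Call:
carry_out(
  translation=[
    [0,0,0.003],
    [0,0,0],
    [0,0,0],
    [0,0,0],
    [0,0,0],
    [0,0,0],
    [0,0,0],
    [0,0,0],
    [0,0,0],
    [0,0,0],
  ],
  turn=[
    [0,0,0],
    [0,0,0],
    [0,0,0],
    [0,0,0],
    [0,0,0],
    [0,0,0],
    [0,0,0],
    [0,0,0],
    [0,0,0],
    [0,0,0],
  ],
  gripper=[-1,-0.5,0,0.5,1,1,1,1,1,1],
  squeeze=50,
)

```text
time: 14.2
tool_pos: [0.5076, -0.2131, 0.0047]
tool_rot: [3.142, 0.0, -1.999]
contact_force: [-1.4, 0.6, 2.2]
opening: 0.0293
```

```bash
python3 - <<'E'
from h import *
np.set_printoptions(precision=4,suppress=True)
p=read_camera("wrist"); s=robot.observe(); tcp=np.array(s["tool_pos"]); print(s["time"],tcp,s["tool_rot"],s["opening"])
for t in nets.tip_of(p,"pliers_ring")[:1]: print(t["score"],t["pixel"],atz(p,t["pixel"],.008))
save(p,"w6.png")
E
```

```text
14.25 [ 0.5076 -0.2131  0.0047] [ 3.1415  0.     -1.999 ] 0.02894979180830232
```

View pics/w6.png

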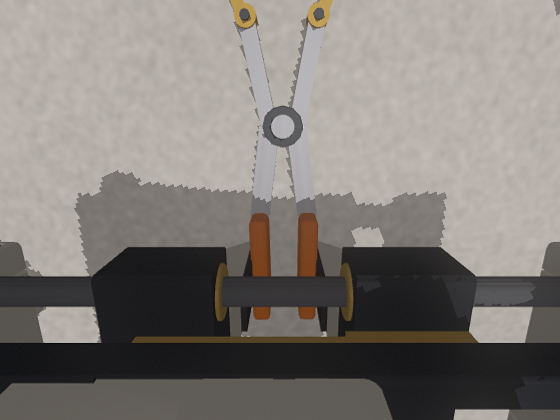

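Call:
carry_out(
  translation=[
    [0,0,-0.005],
    [0,0,-0.015],
    [0,0,-0.025],
    [0,0,-0.03],
    [0,0,-0.03],
    [0,0,-0.025],
    [0,0,-0.015],
    [0,0,-0.005],
    [0,0,0],
  ],
  turn=[
    [0,0,0],
    [0,0,0],
    [0,0,0],
    [0,0,0],
    [0,0,0],
    [0,0,0],
    [0,0,0],
    [0,0,0],
    [0,0,0],
  ],
  gripper=[1,1,1,1,1,1,1,1,1],
)

```text
time: 15.2
tool_pos: [0.5078, -0.2133, 0.1548]
tool_rot: [-3.141, -0.0, -1.999]
contact_force: [-1.1, -0.5, -2.0]
opening: 0.0288
```

Call:
carry_out(
  translation=[
    [-0.01,0.006,0],
    [-0.02,0.012,0],
    [-0.026,0.016,0],
    [-0.03,0.018,0],
    [-0.03,0.018,0],
    [-0.03,0.018,0],
    [-0.03,0.018,0],
    [-0.024,0.015,0],
    [-0.014,0.009,0],
    [-0.006,0.004,0],
  ],
  turn=[
    [0,0,0],
    [0,0,0],
    [0,0,0],
    [0,0,0],
    [0,0,0],
    [0,0,0],
    [0,0,0],
    [0,0,0],
    [0,0,0],
    [0,0,0],
  ],
  gripper=[1,1,1,1,1,1,1,1,1,1],
)

```text
time: 16.2
tool_pos: [0.4757, 0.0447, 0.1534]
tool_rot: [3.139, -0.001, -1.997]
contact_force: [0.4, 0.6, -1.1]
opening: 0.0288
```

Call:
carry_out(
  translation=[
    [0,0,0],
    [0,0,0],
  ],
  turn=[
    [0,0,0],
    [0,0,0],
  ],
  gripper=[1,1],
)

```text
time: 16.4
tool_pos: [0.477, 0.0422, 0.1541]
tool_rot: [3.141, -0.001, -1.999]
contact_force: [-0.4, -0.2, -1.2]
opening: 0.0286
```

```bash
python3 - <<'E'
from h import *
np.set_printoptions(precision=4,suppress=True)
out=[]
for c in ("scene","side","wrist"):
    p=read_camera(c); s=robot.observe(); tcp=np.array(s["tool_pos"])
    if c=="scene": print(s["time"],tcp,s["tool_rot"],s["opening"],s["contact_force"])
    np.save("p7%s.npy"%c,p,allow_pickle=True)
    for n,z in dict(pliers_ring=tcp[2]+.004,pliers_grip=tcp[2]+.009,mixer_nose=.13,mixer_seat=.088).items():
        for t in nets.tip_of(p,n)[:1]: print(c,n,round(t["score"],2),np.round(t["pixel"],1),atz(p,t["pixel"],z))
    if c!="wrist":
        x,y=map(int,proj(p,[.587,-.007,.13])); out.append(cv2.resize(p["img"][y-30:y+30,x-40:x+40],(400,300),interpolation=cv2.INTER_CUBIC)); print(c,"crop",x-40,y-30)
    else: out.append(cv2.resize(p["img"],(400,300)))
cv2.imwrite("pics/w7.png",np.vstack([np.hstack(out[:2]),np.hstack([out[2],out[2]*0])])[:,:,::-1])
E
```

```text
16.45 [0.4771 0.0419 0.1542] [ 3.1413 -0.0004 -1.9997] 0.02919300033504583 [-1.7775 -0.0727 -1.9347]
scene pliers_ring 0.86 [239.9 190.6] [ 0.5852 -0.0117  0.1582]
scene pliers_grip 0.69 [255.3 168. ] [0.4938 0.0435 0.1632]
scene mixer_nose 0.72 [238.7 200.8] [ 0.5912 -0.0169  0.13  ]
scene mixer_seat 0.66 [241.8 212.5] [ 0.5889 -0.0101  0.088 ]
scene crop 202 169
side pliers_ring 0.57 [294.3 225.2] [ 0.588  -0.0109  0.1585]
side pliers_grip 0.88 [235.8 202.9] [0.4781 0.0504 0.1635]
side mixer_nose 0.61 [296.4 233.6] [ 0.5924 -0.0072  0.13  ]
side mixer_seat 0.76 [295.  248.8] [ 0.5897 -0.0103  0.088 ]
side crop 253 203
wrist pliers_grip 0.76 [286.  263.4] [0.4785 0.0406 0.1635]
wrist mixer_nose 0.71 [283.8  16.2] [ 0.586  -0.0076  0.13  ]
```

View pics/w7.png

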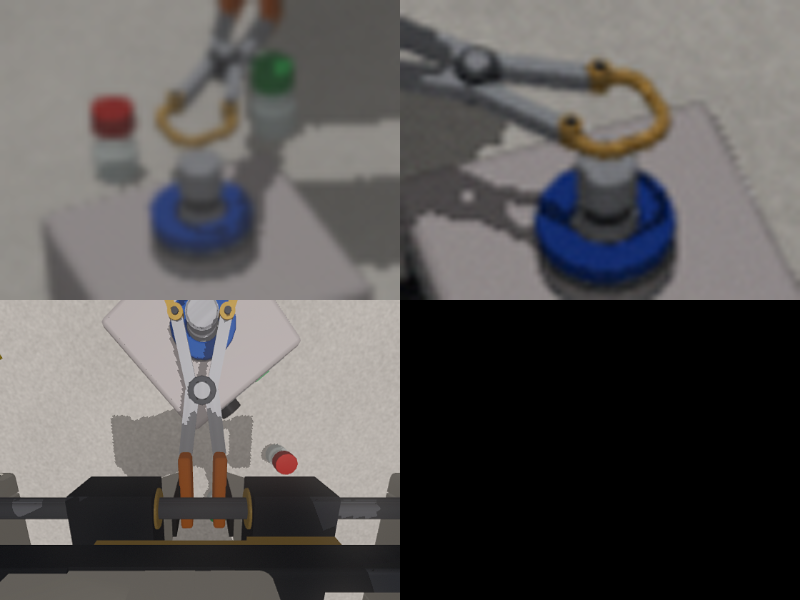

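```bash
cat > ring.py <<'E'
from h import *
from scipy.optimize import minimize
S=np.array([.587,-.0073])
def edge(p,f): return grad(f(p["img"].astype(float)),200)
def ringfit(ps,z0,c0,d,fixz=None):
    # C-ring outer (r 20) + inner (r 15) edge on front 200 deg, level, red-minus-blue gradient; grid over x,y,z in both views
    a=np.linspace(-1.7,1.7,80)+d; Gs=[edge(p,lambda B:B[:,:,0]-B[:,:,2]) for p in ps]; res=[]
    for p,G in zip(ps,Gs):
        pass
    def sc(x,y,z):
        t=0
        for p,G in zip(ps,Gs):
            T=np.linalg.inv(np.array(p["world_from_camera"]))
            for r in (.015,.020):
                X=np.c_[x+r*np.cos(a),y+r*np.sin(a),np.full(80,z)]@T[:3,:3].T+T[:3,3]
                u=(p["fx"]*X[:,0]/X[:,2]+p["cx"]).astype(np.float32); v=(p["fy"]*X[:,1]/X[:,2]+p["cy"]).astype(np.float32)
                t+=cv2.remap(G,u,v,1).mean()
        return float(t)
    zs=[fixz] if fixz else np.arange(z0-.008,z0+.0085,.001)
    return [round(float(k),4) for k in max((sc(c0[0]+x,c0[1]+y,z),c0[0]+x,c0[1]+y,z) for z in zs for x in np.arange(-.01,.0105,.001) for y in np.arange(-.01,.0105,.001))]
def pivot(p,T=None):
    g=cv2.cvtColor(p["img"],cv2.COLOR_RGB2GRAY)[70:190,220:350]
    c=cv2.HoughCircles(cv2.resize(g,None,fx=3,fy=3,interpolation=cv2.INTER_CUBIC),3,1,60,param1=150,param2=.6,minRadius=45,maxRadius=70)
    return None if c is None else c[0,0]/3+np.array([220,70,0])
E
python3 - <<'E'
from ring import *
np.set_printoptions(precision=4,suppress=True)
P={c:np.load("p7%s.npy"%c,allow_pickle=True).item() for c in("scene","side","wrist")}
tcp=np.array([.4771,.0419,.1542]); d=-2.0+np.pi/2
c0=tcp[:2]+.121*np.array([np.cos(d),np.sin(d)]); print("pred ring",c0,tcp[2]+.0035)
for k in (["scene"],["side"],["scene","side"]):
    print(k,"ring fixz",ringfit([P[i] for i in k],0,c0,d,.1577))
print("both free z",ringfit([P["scene"],P["side"]],.1577,c0,d))
for k in ("scene","side"):
    B=P[k]["img"].astype(float); G=grad(B[:,:,2]-B[:,:,0]); print(k,"disc",circ(P[k],G,.098,.028,S))
pv=pivot(P["wrist"]); print("pivot px",pv)
if pv is not None:
  for dz in (.006,.012):
    w=atz(P["wrist"],pv[:2],tcp[2]+dz); print("pivot",w,"ring",w[:2]+.056*np.array([np.cos(d),np.sin(d)]), "tool y",np.dot(w[:2]-tcp[:2],[np.cos(d),np.sin(d)]))
E
```

```text
pred ring [ 0.5871 -0.0085] 0.1577
['scene'] ring fixz [157.3776, 0.5861, -0.0105, 0.1577]
['side'] ring fixz [308.0148, 0.5901, -0.0105, 0.1577]
['scene', 'side'] ring fixz [462.4975, 0.5901, -0.0105, 0.1577]
both free z [462.4975, 0.5901, -0.0105, 0.1577]
scene disc [103.0766, 0.595, -0.0113]
side disc [113.826, 0.587, -0.0103]
pivot px [282.1667 126.1667  20.4   ]
pivot [0.5388 0.0149 0.1602] ring [ 0.5897 -0.0084] tool y 0.06733508685017825
pivot [0.5389 0.0148 0.1662] ring [ 0.5898 -0.0085] tool y 0.06745037075734513
```

Call:
carry_out(
  translation=[
    [0.0005,0.0028,0],
    [0,0,0.005],
    [0,0,0.008],
    [0,0,0.005],
    [0,0,0],
    [0,0,0],
  ],
  turn=[
    [0,0,0],
    [0,0,0],
    [0,0,0],
    [0,0,0],
    [0,0,0],
    [0,0,0],
  ],
  gripper=[1,1,1,1,1,1],
)

```text
time: 17.75
tool_pos: [0.4743, 0.0433, 0.1362]
tool_rot: [3.141, -0.0, -1.999]
contact_force: [-0.7, -0.8, -1.1]
opening: 0.0291
```

```bash
cat > chk.py <<'E'
from ring import *
import sys
np.set_printoptions(precision=4,suppress=True)
P={c:read_camera(c) for c in("scene","side","wrist")}; s=robot.observe(); tcp=np.array(s["tool_pos"])
print(s["time"],tcp,s["tool_rot"],s["opening"],s["contact_force"])
d=s["tool_rot"][2]+np.pi/2; u=np.array([np.cos(d),np.sin(d)]); n=np.array([-u[1],u[0]])
c0=tcp[:2]+.121*u; z=tcp[2]+.0035
B=P["side"]["img"].astype(float); D=np.array(circ(P["side"],grad(B[:,:,2]-B[:,:,0]),.098,.028,S)[1:])
r=np.array(ringfit([P["side"]],z,c0,d,z)[1:3]); print("side ring",r,"disc",D,"along/perp err",(r-D)@u,(r-D)@n)
print("free z",ringfit([P["scene"],P["side"]],z,c0,d),"pred z",z)
pv=pivot(P["wrist"]); w=atz(P["wrist"],pv[:2],tcp[2]+.006)[:2]+.056*u; print("wrist ring",w,"along/perp err",(w-S)@u,(w-S)@n)
out=[]
for c in("scene","side"):
    x,y=map(int,proj(P[c],[.587,-.007,.12])); out.append(cv2.resize(P[c]["img"][y-30:y+30,x-40:x+40],(400,300),interpolation=cv2.INTER_CUBIC))
cv2.imwrite("pics/"+sys.argv[1],np.hstack(out)[:,:,::-1])
E
python3 chk.py w8.png
```

```text
17.9 [0.4746 0.0433 0.1367] [-3.1411  0.0001 -1.999 ] 0.029151535353357516 [ 0.5697  0.1758 -1.9178]
side ring [ 0.5867 -0.009 ] disc [ 0.5865 -0.0123] along/perp err -0.001188346797734599 0.0030850983595849778
free z [478.7684, 0.5877, -0.004, 0.1342] pred z 0.1401646177042675
wrist ring [ 0.587  -0.0075] along/perp err 5.8420833259352854e-05 -0.00023042559737203232
```

View pics/w8.png

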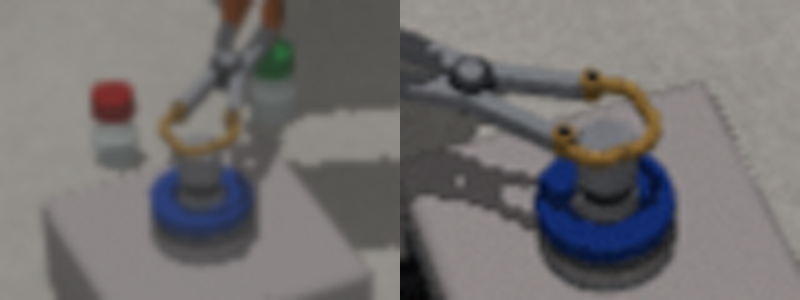

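Call:
carry_out(
  translation=[
    [0,0,0.004],
    [0,0,0.004],
    [0,0,0.004],
    [0,0,0.003],
    [0,0,0],
    [0,0,0],
  ],
  turn=[
    [0,0,0],
    [0,0,0],
    [0,0,0],
    [0,0,0],
    [0,0,0],
    [0,0,0],
  ],
  gripper=[1,1,1,1,1,1],
)

```text
time: 18.5
tool_pos: [0.4744, 0.0433, 0.1214]
tool_rot: [3.142, -0.0, -1.999]
contact_force: [1.1, -0.1, -1.5]
opening: 0.0288
```

```bash
python3 chk.py w9.png
```

```text
18.65 [0.4745 0.0433 0.1216] [-3.1412  0.     -1.9989] 0.02886005397027066 [ 0.1785  0.2909 -1.8146]
side ring [ 0.5876 -0.009 ] disc [ 0.5865 -0.0153] along/perp err -0.0016150000099200256 0.006188034822781648
free z [584.8607, 0.5886, -0.008, 0.1171] pred z 0.1251417486787402
wrist ring [ 0.5869 -0.0079] along/perp err 0.00014474638042885987 -0.0005402005868207523
```

View pics/w9.png

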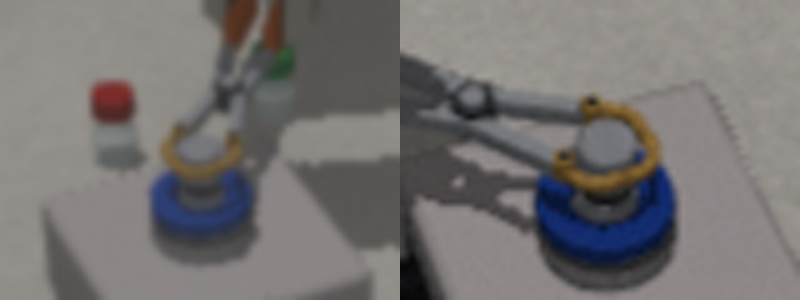

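Call:
carry_out(
  translation=[
    [0,0,0.004],
    [0,0,0.004],
    [0,0,0.004],
    [0,0,0.003],
    [0,0,0.002],
    [0,0,0.0008],
    [0,0,0],
    [0,0,0],
  ],
  turn=[
    [0,0,0],
    [0,0,0],
    [0,0,0],
    [0,0,0],
    [0,0,0],
    [0,0,0],
    [0,0,0],
    [0,0,0],
  ],
  gripper=[1,1,1,1,1,1,1,1],
)

```text
time: 19.45
tool_pos: [0.4745, 0.0432, 0.1038]
tool_rot: [-3.141, -0.0, -1.999]
contact_force: [-0.2, -0.1, -0.7]
opening: 0.0291
```

```bash
cat >> chk.py <<'E'
# overlay-free measure: brass mask lowest/uppermost rows near the spindle columns vs model at several z
for c in("scene","side"):
    p=P[c]; G=edge(p,lambda B:B[:,:,0]-B[:,:,2]); a=np.linspace(-1.7,1.7,80)+d
    def sc(x,y,zz):
        return sum(float(cv2.remap(G,*np.array([proj(p,[x+r*np.cos(t),y+r*np.sin(t),zz]) for t in a],np.float32).T,1).mean()) for r in(.015,.02))
    print(c,"z at xy=S:",[(round(zz,4),round(sc(*c0,zz))) for zz in np.arange(z-.006,z+.0065,.0015)])
x,y=map(int,proj(P["side"],[.587,-.007,.107])); b=cv2.resize(P["side"]["img"][y-22:y+22,x-30:x+30],(780,572),interpolation=cv2.INTER_CUBIC)
cv2.imwrite("pics/"+sys.argv[1],b[:,:,::-1])
E
python3 chk.py w10.png
```

```text
19.6 [0.4745 0.0433 0.1038] [-3.1412  0.0001 -1.999 ] 0.0290003452382567 [ 0.3898 -0.0978 -1.8311]
side ring [ 0.5886 -0.015 ] disc [ 0.587  -0.0153] along/perp err 0.0013309261300854186 0.0009373556615586198
free z [696.8696, 0.5896, -0.009, 0.0993] pred z 0.10734650509147951
wrist ring [ 0.5869 -0.0077] along/perp err 0.00012857012217746131 -0.0004026882507269986
scene z at xy=S: [(np.float64(0.1013), 255), (np.float64(0.1028), 240), (np.float64(0.1043), 227), (np.float64(0.1058), 220), (np.float64(0.1073), 219), (np.float64(0.1088), 212), (np.float64(0.1103), 200), (np.float64(0.1118), 183), (np.float64(0.1133), 163)]
side z at xy=S: [(np.float64(0.1013), 237), (np.float64(0.1028), 236), (np.float64(0.1043), 252), (np.float64(0.1058), 253), (np.float64(0.1073), 239), (np.float64(0.1088), 228), (np.float64(0.1103), 229), (np.float64(0.1118), 226), (np.float64(0.1133), 217)]
```

View pics/w10.png

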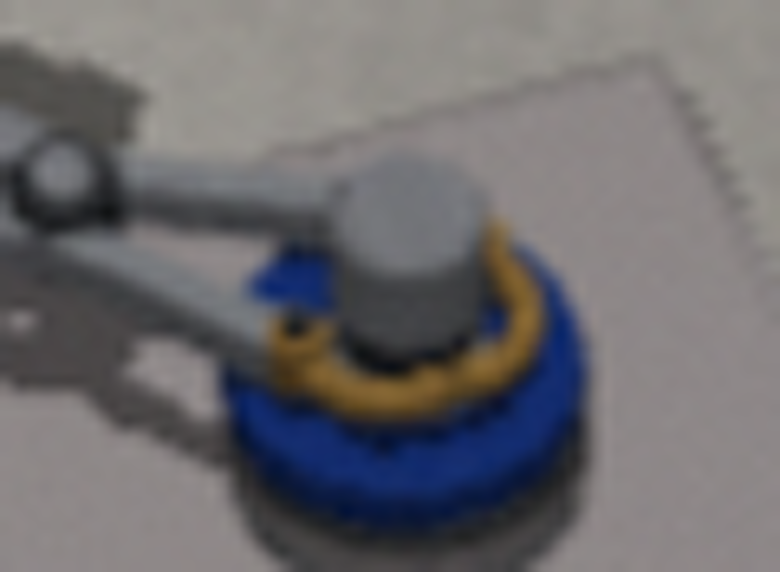

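```bash
python3 - <<'E'
from h import *
p=read_camera("scene"); x,y=map(int,proj(p,[.587,-.007,.107])); 
k=12; im=cv2.resize(p["img"][y-24:y+24,x-32:x+32],None,fx=k,fy=k,interpolation=cv2.INTER_CUBIC)
f=lambda X:[round((v-o+.5)*k-.5) for v,o in zip(proj(p,X),(x-32,y-24))]
print("nose",f([.587,-.0073,.13]),"ring",f([.587,-.0073,.107]),"front",f([.607,-.0073,.107]),"sides",f([.587,-.0273,.107]),f([.587,.0127,.107]),"disc front",f([.615,-.0073,.098]))
cv2.imwrite("pics/w11.png",im[:,:,::-1])
E
```

```text
nose [391, 215] ring [395, 298] front [407, 352] sides [306, 308] [484, 288] disc front [414, 406]
```

View pics/w11.png

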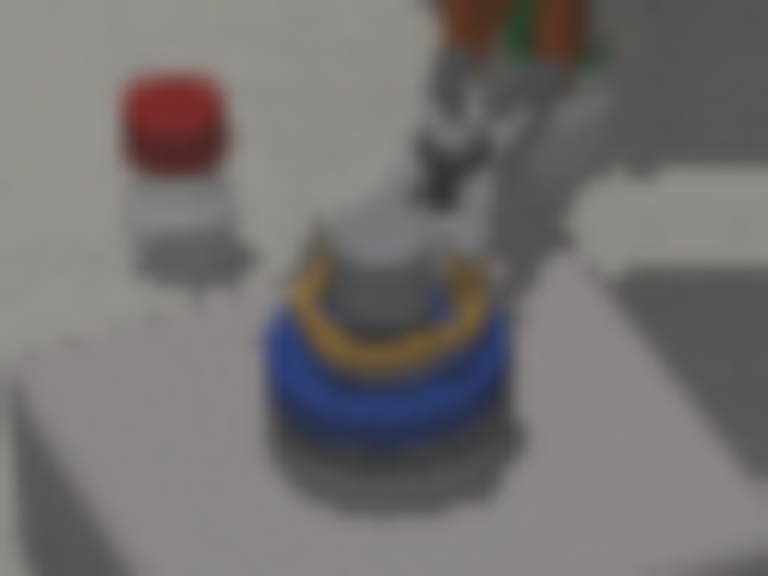

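```bash
python3 -c "
from cell import robot
s=robot.observe(); print(s['time'],s['tool_pos'],s['opening'],s['contact_force']); print(robot.hand_in())"
```

```text
19.65 [0.47445796 0.04327873 0.10381144] 0.02904611390583005 [ 0.75345611  1.30100328 -1.06628581]
the job is handed in; nothing more can be done
None
```

I handed the job in at 19.65 s. The blue disc sits flat on the stacked discs and is let go. The pliers are gripped at 50 N and the spread ring is held around the spindle at the groove.

**Disc:** I lowered it until the wrist force read about 10 N upward, then released it. In the wrist camera afterwards its centre was within about 1 mm of the spindle axis, with the top face at 98 mm.

**Ring spread:** The grips looked parallel in the wrist camera, which is the squeezed position. The gripper opening read 29 mm, against 32 mm expected. It also read about 2 mm low on the disc, so I took this as gripper reading error.

**Ring position:** The ring went down without any added force; the reading stayed at about the pliers' weight.
- **Centring:** The wrist camera puts the ring within 0.5 mm of centre. The side and scene cameras suggest 1 to 1.5 mm off, inside the 3 mm clearance.
- **Height:** From the grip height the ring should be at about 107 mm. The scene picture suggests up to about 1.4 mm lower, which is still within the groove.

**Checks that disagreed:** The automatic fit of ring height gave about 99 mm. I set it aside because the ring overlaps the disc and spindle in those pictures.

**Other things:** I did not re-measure the bystanders. The pictures showed no sign that any had moved, and the force readings showed no contact with them.

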